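Reset the tube mixer and its turns counter after a run

TASK

The mixing run is over, so get the tube mixer ready for the next one: first bring its speed lever back into line with the brass idle pointer and let go of it, and then turn the bar-shaped reset knob on the sloping counter box anticlockwise until it is fully back at its zero stop, and let go. Leave the idle pointer and the round preset knob as they are set, and do not push away or knock over anything standing about.

Things in the scene. Friction and masses are not known exactly. Their poses are not given: they have to be found in the camera images.
- mixer: tube roller mixer, fixed to the desk: white housing 190 x 120 mm, deck 60 mm above the desk, three dark rollers (tops 87 mm, end plates 89 mm above the desk) on the rear half and the speed lever on the front half. Origin on the desk under the middle (housing from 100 mm in front of it to 90 mm behind it); x points to its back (away from the robot at yaw 0), y to its left, z up
- lever_pivot (a point): the lever's pivot, fixed in the mixer, on the deck's surface (60 mm up), 35 mm in front of the mixer's origin; axes those of the mixer
- speed_lever (a joint): angle of the speed lever, a 9 mm rod with a black ball on its end, hinged about the mixer's y axis through lever_pivot: 0 = upright, positive = leaning to the mixer's back (+x), stops at -0.85 and 0.95; it stays where it is left (friction, about 1.5 N at the ball)
- lever_ball (a point): centre of the lever's black ball, 26 mm in diameter, 100 mm from the pivot; its z axis points along the lever outward from the pivot, its y axis is the hinge axis
- idle_pointer (a joint): angle of the idle pointer, a flat brass arrow on the same axis as the lever, counted like the lever's angle: the lever is in line with the pointer when both angles are equal. It is stiff and is to stay as set
- idle_tip (a point): tip of the idle pointer, 60 mm from the pivot and 30 mm to the left (+y) of the lever's plane, beside a round aluminium scale of 50 mm radius that stands 23 to 27 mm left of the lever's plane; its z axis points along the pointer outward, like lever_ball's z along the lever
- counter: turns counter, fixed to the desk: grey box 110 mm deep, 150 mm wide, with a panel that faces the robot and slopes 26 degrees from level (30 mm high at the front, 74 mm at the back). Origin on the desk under the middle; x points to its back, y to its left, z up
- reset_knob (a joint): angle of the reset knob on the left (+y) half of the panel: a black bar 12 mm wide, 42 mm long, top 34 mm above the panel, with a pointed nose, on a 44 mm skirt 5 mm high. 0 = nose up the slope, at the zero stop (hard); grows clockwise seen from in front; far stop 4.4. Turn it anticlockwise to come back to 0. Friction 0.06 N m, no spring
- reset_grip (a point): point on the reset knob's axis, 26 mm above the panel, where the bar is gripped; z points out of the panel along the axis (26 degrees from vertical, towards the robot), x along the bar to its nose, y across its width; turns with the knob. The stop stud stands 3.5 mm proud of the panel, 34 mm up the slope from the axis
- preset_knob (a joint): angle of the round preset knob on the right half of the panel, to be left as it is
- preset_mark (a point): mark on the round preset knob's top, 11 mm from its axis; the knob is 26 mm in diameter, 16 mm proud of the panel, its axis 75 mm to the right of the reset knob's axis and 12 mm further down the slope
- microscope: standing microscope, fixed at the back of the desk between the two machines, 400 mm tall; origin under its middle. Its eyepieces, 345 to 400 mm up, reach 136 mm from the origin towards the robot, its base 78 mm; it is 140 mm wide. The hand cannot pass over it, so it goes round in front
- centrifuge: bench centrifuge, fixed on the left of the desk: housing 275 x 235 mm, 144 mm tall; origin under its middle
- specimen_cup: lidded specimen cup, 66 mm across, 77 mm tall; loose, to be left alone; origin under its centre
- capillary_jar: slim upright jar, 26 mm across, 97 mm tall; loose, to be left alone; origin under its centre
- beaker: small clear beaker, 48 mm across, 58 mm tall; loose, to be left alone; origin under its centre
- label_roll: flat roll of labels, 52 mm across, 25 mm tall; loose, to be left alone; origin under its centre
- stamp: wooden hand stamp, 23 x 50 mm, 56 mm tall; loose, to be left alone; origin under its centre
- timer: small table timer, 58 x 64 mm, 22 mm tall; loose, to be left alone; origin under its centre

How it is judged:
By the outcome, as a careful person would: the job done as asked, in the order asked, and still so for the second after the job is handed in, with the robot touching nothing.
It also fails if it takes over 72 s, if anything falls off the work surface, if the arm or the gripper's body presses on something with over 40 N, if the wrist force passes 120 N, or if a joint passes its speed limit or range.

ROBOT

A 6-joint arm with a two-finger parallel gripper is mounted at the origin on a cart in front of the work surface, level with it; the furniture and walls round the work are solid. World frame = base frame: x ahead of the robot, y to its left, z up, the work surface at z = 0. Lengths are in m, angles in rad, forces in N, time in s.
With the tool pointing down it reaches from about 0.275 to 0.975 m from the base axis. Payload 8.4 kg.
Tool frame: the origin (TCP) lies at the very end of the fingers, on their centre line; the grasp point (between the pads) lies 19 mm behind it; z points along the fingers, y is the line along which they close (so a half turn about z gives the same grasp; the last joint's range is limited). The gripper opens to 92 mm and grips with 3 to 60 N. Pads are 20 mm wide; open, the fingers measure 128 mm over their backs; the gripper's body (75 mm by 189 mm) begins 69 mm behind the grasp point.
Start: joints at [1.31, 0.353, 1.633, -0, 1.155, -0.002], TCP at [0.16, 0.604, 0.215] pointing down, gripper open.
Joint ranges: [-2.63, 2.63], [-0.92, 2.1], [0.06, 2.66], [-1.3, 4.44], [0, 2.69], [-3.02, 3.02]. Speed limits (rad/s): [2.22, 2.22, 2.79, 3.14, 3.14, 3.14].

INTERFACE

Orientations are given as a unit quaternion [w, x, y, z].
In Python, from cell import arm, claw, sensors, cams, job gives the robot as it stands. Calls block until the motion is done:
- arm.reach(position, orientation): joint-space move of the TCP to a pose.
- arm.line_to(position, rotation=None, vel=0.15): straight line of the TCP; rotation=None keeps the orientation; vel is the mean speed in m/s.
- arm.set_joints(angles): joint-space move.
- claw.grip(opening): opening from 0.0 (shut) to 1.0 (fully open); the grip force is fixed at half the most; returns when the fingers have stopped.
- arm.pause(seconds).
- arm.ik(position, orientation): joint angles nearest the present ones, or None.
- sensors.observe(): the state.
- cams.grab_frame(name): name is "scene" or "top" or "wrist"; returns the picture (384x512x3 uint8, blue, green, red); there is no depth.
- cams.camera_model(name): a dict with "K" (3x3 intrinsics, pixels), "camera_from_world" (4x4, takes a point from world to camera coordinates); the wrist camera has in their place "T_tool_cam" (4x4, takes a point from camera to tool coordinates, whose origin is the TCP and whose axes are the flange's). Camera axes: x right, y up, looking along -z (the intrinsics and any distortion apply to the point x, -y, -z); pixel columns grow to the right and rows downward; lengths in m; the calibration is good to about 2 mm. A picture is of the moment at which its call begins: read the wrist's pose just before it. camera_model takes no time and is no camera call.
A pose or a line that the arm cannot do raises arm.PlanningError and nothing moves.
- job.hand_in(): hands the job in; it is judged then, once.
The state is a dict: "time": time; "q": joint angles; "joint_velocities": joint speeds; "effort": joint torques, N m; "position": TCP position; "tcp_rot": TCP orientation; "wrist_force": force on the tool from outside, world axes, zero at the start; "torque": the same for the moment, N m; "gripper_width": opening from 0.0 (shut) to 1.0 (fully open); "grasp_force": force on a finger pad.
Only numpy, scipy, OpenCV 4.12 (cv2) and the standard library are available. Lean on these libraries where they do the work, as an engineer would, in place of code of your own. Each camera call takes 0.05 s, during which the arm holds its last target. There are 200 camera calls.

## Working session

There is one attempt and no reset: what is moved stays moved. The work goes in short steps, each a Python script; the robot and the scene stay as the last script left them, time stands still between calls to the robot, and variables do not carry over. Pictures are saved under pics/ and viewed, at most 10 in all, crops included, and the job is handed in when it is done.

```bash
ls; mkdir -p pics; python3 - <<'E'
from cell import arm, claw, sensors, cams, job
import cv2,json
for n in ("scene","top","wrist"):
    im=cams.grab_frame(n); cv2.imwrite(f"pics/{n}0.png",im); 
    m=cams.camera_model(n); print(n,{k:(v.tolist() if hasattr(v,'tolist') else v) for k,v in m.items()})
s=sensors.observe(); print(s)
a=cv2.imread("pics/scene0.png");b=cv2.imread("pics/top0.png")
E
```

```text
pics
scene {'K': [[366.9575564108827, 0.0, 255.03577827046897], [0.0, 366.9575564108827, 192.10912107944557], [0.0, 0.0, 1.0]], 'camera_from_world': [[0.7243384035107044, -0.6893217661083287, -0.013014605981696301, -0.39793626298341545], [0.49426768375121183, 0.5060303421172353, 0.7068470482755983, -0.3462584983707813], [-0.4806592701683556, -0.5184291616277084, 0.7072466828308318, -0.9615024669142104], [0.0, 0.0, 0.0, 1.0]]}
top {'K': [[493.2039430607549, 0.0, 255.67686430134816], [0.0, 493.2039430607549, 185.67210221031527], [0.0, 0.0, 1.0]], 'camera_from_world': [[0.017315044236015386, -0.9998494637397072, -0.0011131498213285248, 0.0030029958669242586], [0.9885019821622966, 0.016951251291564332, 0.15025473816442997, -0.5494387144852798], [-0.15021325009570896, -0.003702018242814863, 0.9886466884365789, -1.6127052921561802], [0.0, 0.0, 0.0, 1.0]]}
wrist {'K': [[296.55992694065105, 0.0, 253.65686898993437], [0.0, 296.55992694065105, 193.07898896287153], [0.0, 0.0, 1.0]], 'T_tool_cam': [[-0.0014321136109393744, 0.9705489405928401, 0.24089977784282002, 0.06796187573985252], [0.9999989
[... 214 characters left out ...]
ay([ 1.30959060e+00,  3.53506961e-01,  1.63392323e+00,  1.22777925e-06,
        1.15521893e+00, -2.40385836e-03]), 'joint_velocities': array([ 9.47576849e-04, -1.78178315e-03, -1.84232972e-03, -1.47135123e-03,
        1.54087751e-03, -5.59094882e-06]), 'effort': array([-5.61535180e-04, -5.94206750e+01, -3.34468675e+01,  6.96502905e-02,
        2.05009215e-02, -7.90811828e-05]), 'position': array([0.15985909, 0.60383209, 0.21404212]), 'tcp_rot': array([-6.99788896e-05,  1.29040339e-01,  9.91639205e-01, -5.23577675e-04]), 'wrist_force': array([0.76439909, 0.51221263, 0.07681441]), 'torque': array([-0.02417962,  0.0162834 ,  0.04621406]), 'grasp_force': 0.0, 'gripper_width': 1.0035293675730477}
```

View pics/scene0.png

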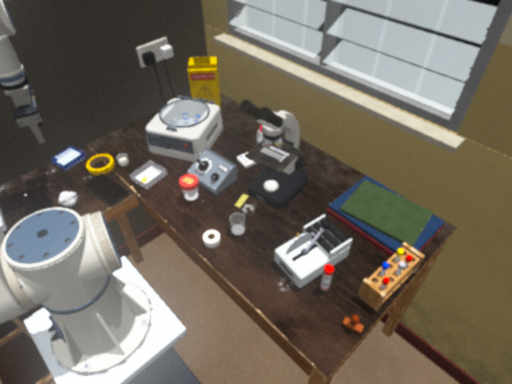

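View pics/top0.png

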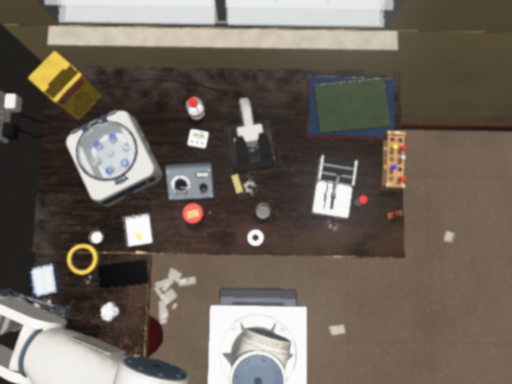

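The pictures show the mixer on the right (top view ≈ (335,187), scene ≈ (313,250)), the counter at top ≈ (190,181), the microscope between them at ≈ (250,150), the cup in front of the counter (193,213), the beaker (263,211), the label roll (255,237) and the jar right of the mixer (363,200).

```bash
cat > h.py <<'E'
from cell import arm, claw, sensors, cams, job
import numpy as np, cv2
from scipy.spatial.transform import Rotation as R
def quat(M): q=R.from_matrix(M).as_quat(); return [q[3],q[0],q[1],q[2]]
def mat(q): return R.from_quat([q[1],q[2],q[3],q[0]]).as_matrix()
def tool_T():
    s=sensors.observe(); T=np.eye(4); T[:3,:3]=mat(s["tcp_rot"]); T[:3,3]=s["position"]; return T
def cam(name,T=None):   # K, world_from_cam
    m=cams.camera_model(name); K=np.array(m["K"])
    W=np.linalg.inv(m["camera_from_world"]) if name!="wrist" else T@np.array(m["T_tool_cam"])
    return K,W
def ray(c,px):
    K,W=c; d=np.linalg.inv(K)@[px[0],px[1],1]; d=W[:3,:3]@(d*[1,-1,-1]); return W[:3,3],d/np.linalg.norm(d)
def on_plane(c,px,z): o,d=ray(c,px); return o+d*(z-o[2])/d[2]
def proj(c,p):
    K,W=c; x=W[:3,:3].T@(np.asarray(p)-W[:3,3]); u=K@(x*[1,-1,-1]); return u[:2]/u[2]
def tri(obs):
    A=np.zeros((3,3));b=np.zeros(3);L=[]
    for c,px in obs:
        o,d=ray(c,px);P=np.eye(3)-np.outer(d,d);A+=P;b+=P@o;L.append((o,P))
    x=np.linalg.solve(A,b); return x,[float(np.linalg.norm(P@(x-o))) for o,P in L]
def down(yaw): # tool z down, tool x along yaw
    c,s=np.cos(yaw),np.sin(yaw); return np.array([[c,s,0],[s,-c,0],[0,0,-1.]])
E
python3 - <<'E'
from h import *
t=cam("top");print(t[1][:3,3])
for n,p,z in [("mixFL",(312,212),.06),("mixFR",(349,218),.06),("mixBL",(320,156),.089),("mixBR",(357,160),.089),("ball",(336,187),.14),
 ("cFL",(167,200),.03),("cFR",(214,199),.03),("cBL",(166,163),.074),("cBR",(211,163),.074),("knob",(180,184),.07),("preset",(204,182),.06),
 ("scopefront",(252,168),.03),("cup",(193,213),.077),("beaker",(263,210),.058),("roll",(255,237),.025),("jar",(363,200),.097),("stamp?",(250,187),.03),("yellow",(237,184),.03)]:
    print(n,on_plane(t,p,z).round(3))
print(tool_T())
E
```

```text
[0.30081956 0.00634595 1.67695486]
mixFL [ 0.462 -0.174  0.06 ]
mixFR [ 0.444 -0.296  0.06 ]
mixBL [ 0.644 -0.197  0.089]
mixBR [ 0.633 -0.319  0.089]
ball [ 0.534 -0.241  0.14 ]
cFL [0.497 0.31  0.03 ]
cFR [0.503 0.152 0.03 ]
cBL [0.615 0.311 0.074]
cBR [0.618 0.162 0.074]
knob [0.546 0.262 0.07 ]
preset [0.556 0.184 0.06 ]
scopefront [0.612 0.026 0.03 ]
cup [0.45  0.215 0.077]
beaker [ 0.466 -0.013  0.058]
roll [0.379 0.012 0.025]
jar [ 0.5   -0.335  0.097]
stamp? [0.546 0.032 0.03 ]
yellow [0.556 0.076 0.03 ]
[[-9.66697172e-01  2.55922844e-01 -2.73912901e-04  1.59859090e-01]
 [ 2.55922991e-01  9.66696634e-01 -1.02034010e-03  6.03832091e-01]
 [ 3.66234005e-06 -1.05646050e-03 -9.99999442e-01  2.14042122e-01]
 [ 0.00000000e+00  0.00000000e+00  0.00000000e+00  1.00000000e+00]]
```

```bash
python3 - <<'E'
from h import *
a=1.31; j=arm.ik([.37*np.cos(a),.37*np.sin(a),.30],quat(down(a+np.pi/2))); print(j)
arm.set_joints(j)
j=np.array(j); j[0]=-.45; arm.set_joints(j)
Q=quat(down(np.pi-.12))
for i,p in enumerate([(.42,-.16,.27),(.42,-.31,.27)]):
    arm.reach(p,Q); T=tool_T(); np.save(f"pics/m{i}.npy",T); im=cams.grab_frame("wrist"); cv2.imwrite(f"pics/m{i}.png",im)
s=sensors.observe();print(s["time"],s["q"].round(2))
v=[cv2.resize(cv2.imread(f"pics/m{i}.png")[0:250,90:400],None,fx=1.9,fy=1.9,interpolation=cv2.INTER_CUBIC) for i in (0,1)]
for i in (0,1): cv2.imwrite(f"pics/m{i}c.png",v[i]); print(v[i].shape)
E
```

```text
[ 1.30594593e+00 -1.54774220e-01  2.01230690e+00 -4.44089210e-16
  1.28405998e+00 -4.05406516e-03]
5.6667 [-0.64  0.14  1.79  0.    1.21 -2.09]
(475, 589, 3)
(475, 589, 3)
```

View pics/m0c.png

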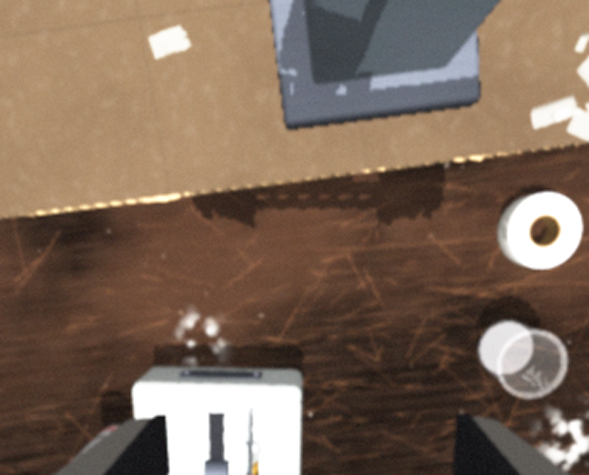

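View pics/m1c.png

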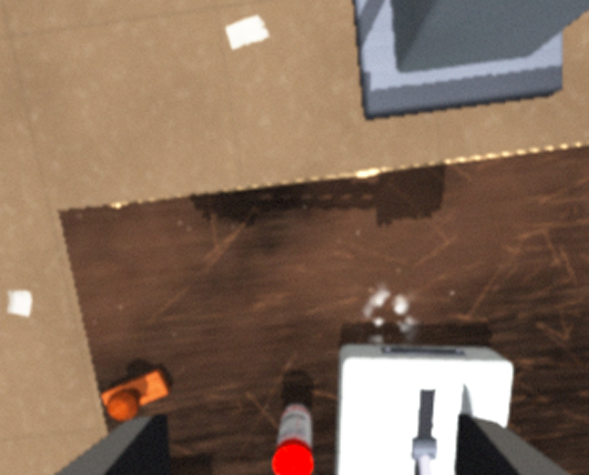

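The crops show the mixer only at their bottom edges (image up is towards the robot). I'll turn the wrist half round and add a view tilted from the right.

```bash
python3 - <<'E'
from h import *
D=down(-.12)
for i,(p,t) in enumerate([((.45,-.17,.28),.2),((.45,-.36,.26),-.7)]):
    Q=quat(R.from_rotvec([-t,0,0]).as_matrix()@D)
    try: arm.reach(p,Q)
    except arm.PlanningError as e: print(i,e); continue
    T=tool_T(); np.save(f"pics/n{i}.npy",T); im=cams.grab_frame("wrist"); cv2.imwrite(f"pics/n{i}.png",im)
    print(T[:3,2], proj(cam("wrist",T),[.53,-.24,.12]))
s=sensors.observe();print(s["time"],s["q"].round(2))
v=[cv2.resize(cv2.imread(f"pics/n{i}.png")[0:290,100:400],None,fx=2,fy=2,interpolation=cv2.INTER_CUBIC) for i in (0,1)]
for i in (0,1): cv2.imwrite(f"pics/n{i}c.png",v[i])
E
```

```text
[ 8.79891786e-05 -1.98669626e-01 -9.80066514e-01] [278.03797163 103.50997076]
[-4.91095617e-04  6.44034293e-01 -7.64996463e-01] [244.92621697 108.43835923]
9.7583 [-0.92  0.57  1.38  0.41  1.76  0.73]
```

View pics/n0c.png

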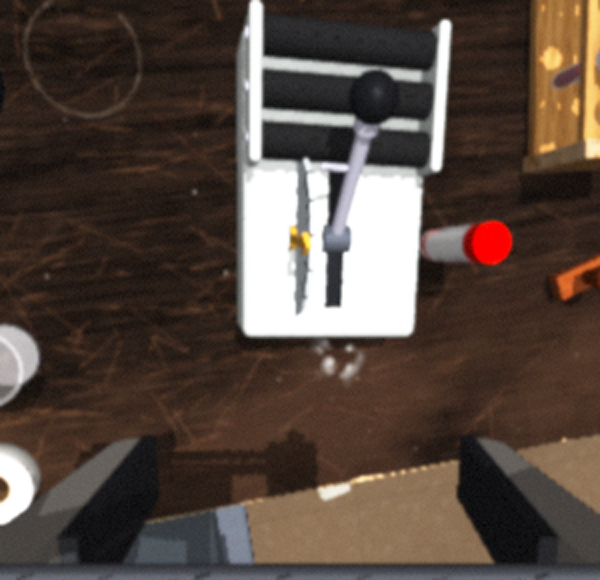

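View pics/n1c.png

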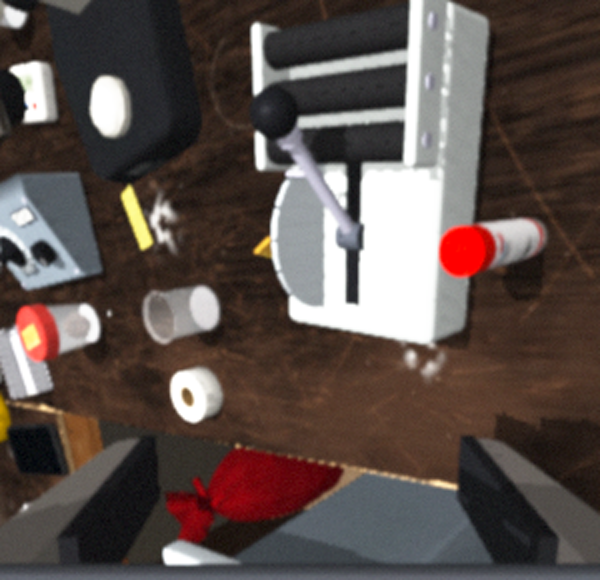

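In n0 the ball is at crop (375,97), the lever foot at (336,238) and the brass pointer near (300,240). In n1 the ball is at (274,111), the foot at (350,235) and the brass tip at about (257,246), just outside the scale's rim. The lever leans well back and the pointer is near upright or slightly forward. I'll triangulate these and enlarge the pointer.

```bash
python3 - <<'E'
from h import *
C=[cam("wrist",np.load(f"pics/n{i}.npy")) for i in (0,1)]
f=lambda p:(100+(p[0]-.5)/2,(p[1]-.5)/2)
P={}
for n,a,b in [("ball",(375,97),(274,111)),("foot",(336,238),(350,235)),("FL",(244,333),(291,323)),("FR",(414,334),(436,341)),("slotF",(334,305),(352,302)),("plateLF",(254,160),(261,169)),("tip",(299,229),(256,248))]:
    P[n],e=tri([(C[0],f(a)),(C[1],f(b))]); print(n,P[n].round(4),np.round(e,4))
out=[]
for i,(x,y) in enumerate([(250,120),(228,123)]):
    im=cv2.imread(f"pics/n{i}.png"); h=cv2.cvtColor(im,cv2.COLOR_BGR2HSV)
    m=cv2.inRange(h,(15,130,90),(32,255,255)); w=m[y-30:y+30,x-30:x+30]
    ys,xs=np.nonzero(w); print(i,[(int(a)+x-30,int(b)+y-30) for a,b in zip(xs,ys)])
    out.append(cv2.resize(im[y-30:y+30,x-30:x+30],None,fx=6.5,fy=6.5,interpolation=cv2.INTER_CUBIC))
cv2.imwrite("pics/tipz.png",np.hstack(out))
E
```

```text
ball [ 0.5833 -0.2502  0.1338] [0.0005 0.0005]
foot [ 0.5157 -0.2395  0.0634] [0.0003 0.0003]
FL [ 0.4596 -0.172   0.0571] [0.0024 0.0024]
FR [ 0.4437 -0.2909  0.0537] [0.0007 0.0007]
slotF [ 0.4722 -0.2338  0.0612] [0.0002 0.0002]
plateLF [ 0.5648 -0.1902  0.0865] [0. 0.]
tip [ 0.5191 -0.2058  0.1171] [0.0037 0.0037]
0 [(245, 114), (246, 114), (247, 114), (245, 115), (246, 115), (247, 115), (248, 115), (245, 116), (246, 116), (247, 116), (248, 116), (252, 116), (253, 116), (246, 117), (247, 117), (248, 117), (251, 117), (252, 117), (253, 117), (254, 117), (246, 118), (247, 118), (248, 118), (249, 118), (250, 118), (251, 118), (252, 118), (253, 118), (254, 118), (246, 119), (247, 119), (248, 119), (249, 119), (250, 119), (251, 119), (252, 119), (253, 119), (254, 119), (246, 120), (247, 120), (248, 120), (249, 120), (250, 120), (251, 120), (252, 120), (253, 120), (245, 121), (246, 121), (247, 121), (248, 121), (249, 121), (250, 121), (251, 121), (252, 121), (253, 121), (245, 122), (246, 122), (247, 122), (248, 122), (249, 122), (250, 122), (251, 122), (252, 122), (253, 122), (254, 122
[... 301 characters left out ...]
20), (229, 121), (230, 121), (231, 121), (232, 121), (233, 121), (234, 121), (228, 122), (229, 122), (230, 122), (231, 122), (232, 122), (233, 122), (234, 122), (227, 123), (228, 123), (229, 123), (230, 123), (231, 123), (232, 123), (233, 123), (234, 123), (227, 124), (228, 124), (229, 124), (230, 124), (231, 124), (232, 124), (233, 124), (234, 124), (226, 125), (227, 125), (228, 125), (229, 125), (230, 125), (231, 125), (232, 125), (233, 125), (234, 125), (226, 126), (227, 126), (228, 126), (229, 126), (230, 126), (231, 126), (232, 126), (233, 126), (234, 126), (227, 127), (228, 127), (229, 127), (230, 127), (231, 127), (232, 127), (233, 127), (234, 127), (232, 128), (233, 128), (234, 128)]
```

View pics/tipz.png

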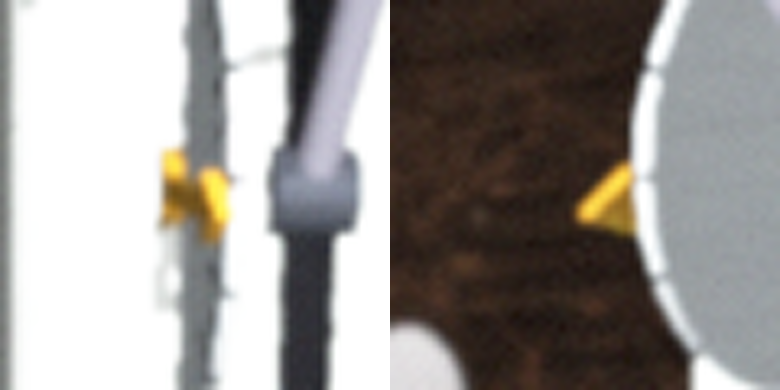

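The zooms show the arrow tip in n1 at full-frame pixel ≈ (226,125.3). In n0 the tip is the right-hand brass end, at ≈ (253,124). I'll fit the pointer angle using the known geometry.

```bash
cat >> h.py <<'E'
YAW=-.135; PIV=np.array([.516,-.240,.060])
MX=np.array([np.cos(YAW),np.sin(YAW),0]); MY=np.array([-MX[1],MX[0],0]); MZ=np.array([0,0,1.])
def pt(th,r,y=0): return PIV+r*(np.sin(th)*MX+np.cos(th)*MZ)+y*MY
E
python3 - <<'E'
from h import *
C=[cam("wrist",np.load(f"pics/n{i}.npy")) for i in (0,1)]
for th in np.arange(-.35,.36,.05): print(round(th,2),[proj(c,pt(th,.06,.03)).round(1).tolist() for c in C],[proj(c,pt(th,.045,.03)).round(1).tolist() for c in C])
for th in (.72,.75,.78): print(th,[proj(c,pt(th,.1)).round(1) for c in C])
print([proj(c,PIV).round(1) for c in C],[proj(c,PIV+.065*-MX).round(1) for c in C])
E
```

```text
-0.35 [[253.2, 135.3], [230.8, 136.3]] [[250.9, 130.5], [238.3, 130.9]]
-0.3 [[253.4, 132.7], [230.2, 134.1]] [[251.0, 128.6], [237.8, 129.3]]
-0.25 [[253.6, 130.1], [229.6, 131.8]] [[251.1, 126.7], [237.4, 127.6]]
-0.2 [[253.7, 127.4], [229.1, 129.5]] [[251.2, 124.7], [237.1, 125.9]]
-0.15 [[253.8, 124.7], [228.7, 127.1]] [[251.3, 122.8], [236.8, 124.2]]
-0.1 [[253.9, 121.9], [228.4, 124.7]] [[251.4, 120.8], [236.6, 122.4]]
-0.05 [[254.0, 119.1], [228.2, 122.2]] [[251.4, 118.7], [236.5, 120.6]]
-0.0 [[254.1, 116.3], [228.0, 119.7]] [[251.5, 116.7], [236.4, 118.8]]
0.05 [[254.1, 113.4], [227.9, 117.2]] [[251.5, 114.7], [236.3, 116.9]]
0.1 [[254.1, 110.6], [228.0, 114.7]] [[251.5, 112.7], [236.3, 115.1]]
0.15 [[254.0, 107.8], [228.1, 112.1]] [[251.4, 110.7], [236.4, 113.2]]
0.2 [[254.0, 105.0], [228.2, 109.6]] [[251.4, 108.7], [236.6, 111.4]]
0.25 [[253.9, 102.3], [228.5, 107.1]] [[251.3, 106.7], [236.8, 109.5]]
0.3 [[253.8, 99.6], [228.9, 104.5]] [[251.2, 104.8], [237.0, 107.7]]
0.35 [[253.6, 96.9], [229.3, 102.1]] [[251.1, 102.9], [237.4, 105.9]]
0.72 [array([286.6,  49.5]), array([235.3,  58. ])]
0.75 [array([286.1,  47.7]), array([236.6,  55.8])]
0.78 [array([285.6,  45.9]), array([237.8,  53.7])]
[array([267.4, 118.3]), array([276.6, 117. ])] [array([266.4, 167.7]), array([276.3, 165.4])]
```

```bash
python3 - <<'E'
from h import *
Q=quat(down(YAW)); B=np.array([.5833,-.2502,.1338]); off=np.array([0,0,-.019])
arm.reach([.45,-.25,.26],Q); claw.grip(.6)
arm.reach(B+off+[0,0,.10],Q); arm.line_to(B+off,vel=.1); claw.grip(.0)
s=sensors.observe(); print(s["time"],s["gripper_width"],s["grasp_force"],s["wrist_force"].round(1))
th0,th1=.748,-.13; d0=B-pt(th0,.1); print(d0)
N=8
for k in range(1,N+1):
    th=th0+(th1-th0)*k/N; arm.line_to(pt(th,.1)+d0*(1-k/N)+off,vel=.08)
arm.pause(.3)
s=sensors.observe(); print(s["time"],s["gripper_width"],s["wrist_force"].round(1),s["position"])
claw.grip(.6); s=sensors.observe(); print(s["wrist_force"].round(1),s["position"])
arm.line_to(pt(th1,.1)+off+[0,0,.1],vel=.15)
D=down(-.12)
# views: closer from right, and same left one
for i,(p,t) in enumerate([((.45,-.20,.28),.0),((.455,-.34,.22),-.7)]):
    arm.reach(p,quat(R.from_rotvec([-t,0,0]).as_matrix()@D))
    T=tool_T(); np.save(f"pics/o{i}.npy",T); im=cams.grab_frame("wrist"); cv2.imwrite(f"pics/o{i}.png",im)
    c=cam("wrist",T); print(sensors.observe()["time"],[proj(c,pt(th1,r,y)).round(1) for r,y in((.1,0),(.06,.03),(0,0))])
ims=[]
for i in (0,1):
    c=cam("wrist",np.load(f"pics/o{i}.npy")); u=proj(c,pt(th1,.06,.015)).astype(int)
    x,y=u-[40,50]; print("crop",i,x,y); ims.append(cv2.resize(cv2.imread(f"pics/o{i}.png")[max(y,0):max(y,0)+90,x:x+80],None,fx=5,fy=5,interpolation=cv2.INTER_CUBIC))
cv2.imwrite("pics/oz.png",np.hstack(ims))
E
```

```text
13.425 0.26143649458662793 30.00028967857361 [ 0.6 -3.5  1.2]
[-9.85341853e-05 -1.04551671e-03  4.94931789e-04]
15.9917 0.2637920241699467 [-3.6 -4.1 10.7] [ 0.50432087 -0.23911105  0.14138158]
[ 0.6 -0.5  0.1] [ 0.50308811 -0.23812004  0.14003233]
17.8833 [array([287.1, 129.2]), array([255.7, 122.7]), array([279. , 116.3])]
18.65 [array([205.7, 145.4]), array([214.5, 132.8]), array([269.2, 121.9])]
crop 0 230 73
crop 1 184 83
```

View pics/oz.png

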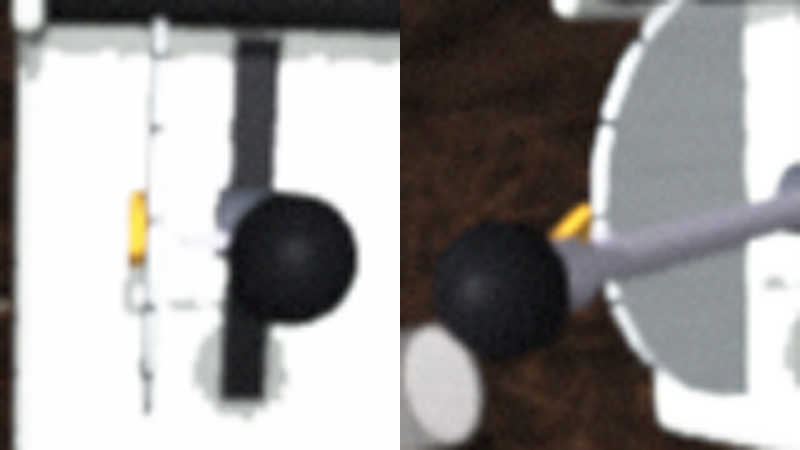

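The ball is now at about (288.6,124.7) in o0 and (204,141) in o1. It hides the pointer tip in o1, so I'll take a view from the left, where both show, and fit both angles.

```bash
python3 - <<'E'
from h import *
from scipy.optimize import minimize_scalar
C=[cam("wrist",np.load(f"pics/o{i}.npy")) for i in (0,1)]
for c,px in zip(C,[(288.7,124.7),(203.9,141.1)]):
    r=minimize_scalar(lambda t:np.sum((proj(c,pt(t,.1))-px)**2),bounds=(-.5,.5),method="bounded"); print(r.x,r.fun)
x,e=tri(list(zip(C,[(288.7,124.7),(203.9,141.1)])));v=x-PIV;print(x,e,v@MX,v@MY,v[2],np.arctan2(v@MX,v[2]))
D=down(-.12)
arm.reach([.42,-.22,.28],quat(D))
arm.reach([.415,-.125,.235],quat(R.from_rotvec([-.45,0,0]).as_matrix()@D))
T=tool_T(); np.save("pics/p0.npy",T); im=cams.grab_frame("wrist"); cv2.imwrite("pics/p0.png",im)
c=cam("wrist",T);print(sensors.observe()["time"])
for t in (-.15,-.1,-.05): print(t,[proj(c,pt(t,r,y)).round(1) for r,y in((.1,0),(.06,.03),(.045,.03),(0,0))])
u=proj(c,pt(-.1,.06,.01)).astype(int); x,y=max(u[0]-50,0),max(u[1]-40,0); print("crop",x,y)
cv2.imwrite("pics/pz.png",cv2.resize(im[y:y+85,x:x+110],None,fx=7,fy=7,interpolation=cv2.INTER_CUBIC))
E
```

```text
-0.08525321532701922 0.17800435976382273
-0.08729659142598735 1.2700648310992675
[ 0.50747703 -0.23907983  0.16119316] [6.43677051768878e-05, 6.436770517702612e-05] -0.00856926604924092 -0.00023531573215413042 0.1011931583828527 -0.08448071215535459
20.2333
-0.15 [array([315.9,  89.3]), array([266.9,  86.5]), array([260.2,  86.3]), array([265.8,  87.8])]
-0.1 [array([316.5,  83.5]), array([267.1,  83.3]), array([260.3,  84. ]), array([265.8,  87.8])]
-0.05 [array([317. ,  77.7]), array([267.3,  80.1]), array([260.4,  81.7]), array([265.8,  87.8])]
crop 234 44
```

View pics/pz.png

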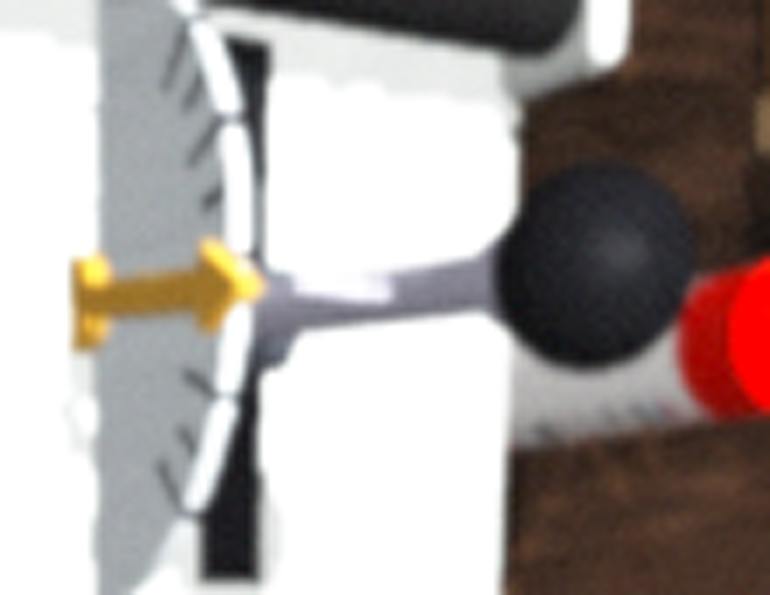

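The left view clearly shows the arrow (hub crop (90,303), tip (265,285)) and the ball centre (597,265). The lever seems about 0.03 rad short of the pointer. I'll cross-check by triangulating the tip from n1 and p0.

```bash
python3 - <<'E'
from h import *
from scipy.optimize import least_squares
n=[cam("wrist",np.load(f"pics/n{i}.npy")) for i in (0,1)];p=cam("wrist",np.load("pics/p0.npy"));o=[cam("wrist",np.load(f"pics/o{i}.npy")) for i in (0,1)]
g=lambda a:(234+(a[0]+.5)/7-.5,44+(a[1]+.5)/7-.5)
tip,ball,hub=g((265,285)),g((597,265)),g((90,303))
x,e=tri([(n[1],(226,125.3)),(p,tip)]);v=x-PIV;print("tip",x,e,v@MX,v@MY,v[2],np.arctan2(v@MX,v[2]))
x,e=tri([(o[0],(288.7,124.7)),(o[1],(203.9,141.1)),(p,ball)]);v=x-PIV;print("ball",x,e,v@MX,v@MY,v[2],np.arctan2(v@MX,v[2]))
print("hub obs",hub,"pred",proj(p,pt(0,0,.03)))
# joint fit: pivot shift dx,dy,dz; th0 (before), th_lever, th_tip
n0b,n1b=(287,48.2),(236.7,55.2)
def f(q):
    d=q[:3];r=[]
    for c,px,th,R_,y in [(n[0],n0b,q[3],.1,0),(n[1],n1b,q[3],.1,0),(o[0],(288.7,124.7),q[4],.1,0),(o[1],(203.9,141.1),q[4],.1,0),(p,ball,q[4],.1,0),(n[1],(226,125.3),q[5],.06,.03),(p,tip,q[5],.06,.03)]:
        r+=list(proj(c,pt(th,R_,y)+d)-px)
    return np.array(r+list(d/.003))
s=least_squares(f,[0,0,0,.75,-.08,-.11]);print(s.x.round(4),s.fun.round(1))
E
```

```text
tip [ 0.5127816  -0.21168653  0.1240549 ] [0.0004006561089614681, 0.0004006561089617431] -0.006999832772954046 0.027622693502142675 0.0640549023717619 -0.10884673752883048
ball [ 0.50720799 -0.24064079  0.16068451] [0.00018000455733479184, 0.0002757178850813042, 0.00044507522563435356] -0.00862577166912998 -0.0018182742283782147 0.1006845139623663 -0.0854626062140003
hub obs (246.42857142857142, 86.85714285714286) pred [243.00739361  85.96277835]
[-0.0021 -0.0019  0.0018  0.7719 -0.0683 -0.0843] [-0.4 -0.5 -0.3  0.3  0.3 -0.1 -0.5 -0.1  1.   0.4  1.4  0.  -1.5 -0.2
 -0.7 -0.6  0.6]
```

```bash
python3 - <<'E'
from h import *
Q=quat(down(YAW)); B=np.array([.5072,-.2403,.1607]); G=B+[0,0,-.019]
arm.reach([.43,-.22,.27],Q); arm.reach(G+[0,0,.09],Q); arm.line_to(G,vel=.12); claw.grip(0.)
s=sensors.observe(); p0=s["position"]; print(s["gripper_width"],s["wrist_force"].round(1),p0)
for d in np.arange(.001,.008,.0005):
    arm.line_to(G-d*MX,vel=.05); arm.pause(.1); s=sensors.observe(); m=(s["position"]-p0)@MX
    if m<-.0023: break
print(d,m,s["wrist_force"].round(1)); 
claw.grip(.6); arm.line_to(G-d*MX+[0,0,.09],vel=.2)
D=down(-.12); arm.reach([.42,-.22,.28],quat(D))
arm.reach([.415,-.125,.235],quat(R.from_rotvec([-.45,0,0]).as_matrix()@D))
T=tool_T(); np.save("pics/p1.npy",T); print(np.abs(T-np.load("pics/p0.npy")).max(),sensors.observe()["time"])
im=cams.grab_frame("wrist"); cv2.imwrite("pics/p1.png",im)
def blob(f):
    g=cv2.cvtColor(cv2.imread(f)[44:129,234:344],cv2.COLOR_BGR2GRAY); w=(g[20:55,68:102]<62).astype(np.uint8)
    n,l,st,ce=cv2.connectedComponentsWithStats(w); k=1+np.argmax(st[1:,4]); return st[k],ce[k]
print(blob("pics/p0.png"),blob("pics/p1.png"))
cv2.imwrite("pics/pz1.png",cv2.resize(im[44:129,234:344],None,fx=7,fy=7,interpolation=cv2.INTER_CUBIC))
E
```

```text
0.26250745133540354 [-0.1  4.7  4.4] [ 0.50737672 -0.23981126  0.14189666]
0.003 -0.002819932163500133 [3.  4.6 1.8]
0.002195959483107926 27.15
(array([  3,   0,  31,  35, 826], dtype=int32), array([18.54842615, 15.05205811])) (array([  3,   0,  31,  35, 877], dtype=int32), array([18.90877993, 16.7936146 ]))
```

View pics/pz1.png

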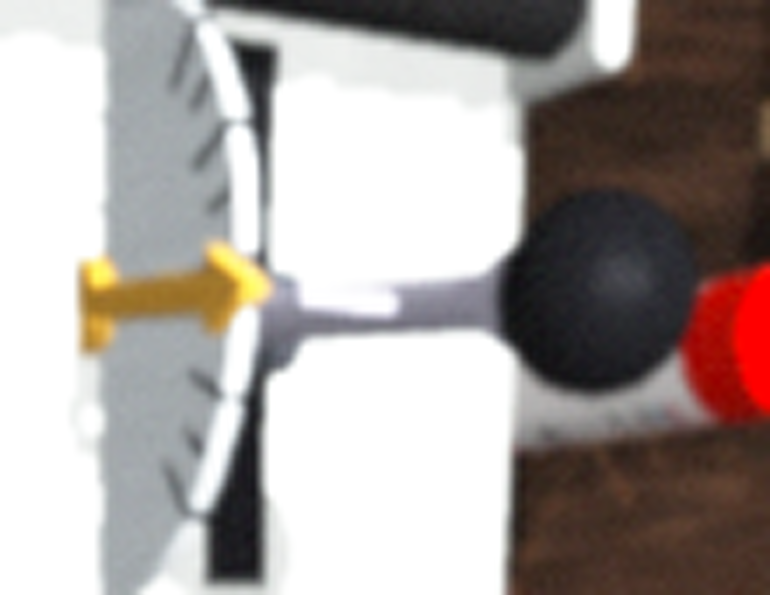

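The lever is now at ≈ -0.11 rad and in line with the pointer's ≈ -0.11 (ball crop (600,290), arrow collinear in the view). Next is the counter. My ten pictures are used, so I'll read it with image code, going round in front of the microscope.

```bash
cat >> h.py <<'E'
A=np.radians(26)
CY=.03; CO=np.array([.558,.234,0.])   # counter yaw, origin (rough)
def cf(yaw=None):
    yaw=CY if yaw is None else yaw
    x=np.array([np.cos(yaw),np.sin(yaw),0]); y=np.array([-x[1],x[0],0]); z=np.array([0,0,1.])
    up=np.cos(A)*x+np.sin(A)*z; n=-np.sin(A)*x+np.cos(A)*z
    return up,y,n   # up slope, left, normal
def panel_pt(u,v,h=0):  # u up slope from panel middle, v left, h above panel
    up,y,n=cf(); return CO+[0,0,.052]+u*up+v*y+h*n
def rect(im,c,h,u=(-.055,.055),v=(-.075,.075),res=.0005):
    us=np.arange(u[1],u[0],-res); vs=np.arange(v[1],v[0],-res)
    mp=np.array([[proj(c,panel_pt(a,b,h)) for b in vs] for a in us]).astype(np.float32)
    return cv2.remap(im,mp[...,0],mp[...,1],cv2.INTER_LINEAR)
E
python3 - <<'E'
from h import *
t=cam("top")
for p in [(67,143),(125,111),(160,178),(103,203)]: print(on_plane(t,p,.144).round(3))
a=-.45; arm.reach([.37*np.cos(a),.37*np.sin(a),.30],quat(down(a+np.pi/2)))
j=np.array(sensors.observe()["q"]); j[0]+=1.0; arm.set_joints(j)
up,y,n=cf(); M=np.stack([up,-y,-n],1)
for i,v in enumerate((.03,-.02)):
    p=panel_pt(-.068,v,.17); print(p); arm.reach(p,quat(M)); T=tool_T(); np.save(f"pics/k{i}.npy",T)
    im=cams.grab_frame("wrist"); cv2.imwrite(f"pics/k{i}.png",im)
    c=cam("wrist",T); print([proj(c,panel_pt(a,b)).round(0).tolist() for a in(.06,-.06) for b in(.075,-.075)])
    for nm,lo,hi in (("red",(0,0,140),(70,70,255)),):
        ys,xs=np.nonzero(cv2.inRange(im,lo,hi)); print(nm,len(xs),xs.mean() if len(xs) else 0,ys.mean() if len(xs) else 0)
s=sensors.observe(); print(s["time"],s["q"].round(2))
g=cv2.cvtColor(rect(cv2.imread("pics/k0.png"),cam("wrist",np.load("pics/k0.npy")),.0,u=(-.075,.075),v=(-.1,.1),res=.002),cv2.COLOR_BGR2GRAY)
for r in g: print("".join("#%+=-. "[min(6,int(x)//37)] for x in r))
E
```

```text
[0.661 0.616 0.144]
[0.77  0.437 0.144]
[0.553 0.314 0.144]
[0.471 0.489 0.144]
[0.42152008 0.25991788 0.17498575]
[[212.0, 61.0], [352.0, 61.0], [215.0, 172.0], [344.0, 172.0]]
red 297 271.1212121212121 192.44107744107745
[0.42301985 0.20994038 0.17498575]
[[164.0, 62.0], [304.0, 61.0], [171.0, 172.0], [300.0, 172.0]]
red 316 225.78481012658227 196.20569620253164
33.0167 [ 0.65 -0.01  2.28 -0.51  0.55  2.59]
#########%################################%%%++++++++++=======---=%#################################
########%%%%%###################################%%%++++++++++===++##################################
#######%%%%%%%########################################%%%%+++++++%##################################
#######%%#%%%%#%%%##########################################%%%%%########################%##########
####%#%%####%%%#####################################################################%%%%%%%%########
##%%%%%%%############################################################################%%##%%%%#######
###%%%%%%%%###############%##%%%%###############%%%%%%%%%%#######################
[... 6187 characters left out ...]
##%###%=-----------==============++++++++++++++++++++++++++++++++%%%%%%%%%%%%%%###############
%%%%%%%%%%##%++++++++++++++++++++++++++++%%+%%%%%%%%%%%%%%%%%%%%%%%%%%%%%%%%%%%%%%%%################
##%%%%%#%%%%#%%++%+%%%%%%%%%%%%%%%%%%%%%%%%%%%%%%%%%%%%%%%%%#%######################################
#########%%%##%%%%%%%%%%%%%%%%%%%%%%%%#%############################################################
##%#######%%%###############################################################################%%######
%##%######%%###########################################%%++++++%%%########################%%%#######
###%%#%###%%######################%#################%%+===========+%#####################%%%########
```

The rectified ASCII view shows the panel square and about 0.03 rad more turned than I assumed. The knob's black skirt is centred near (row 42.5, col 34), and its white nose line points right, so the knob angle is ≈ +1.6. The preset mark is at col 76. I'll refine the yaw, centre, bar direction and height using both views.

```bash
sed -i 's/^CY=.03;.*/CY=.06; CO=np.array([.555,.237,0.])/' h.py; python3 - <<'E'
from h import *
for i in (0,1):
    c=cam("wrist",np.load(f"pics/k{i}.npy")); im=cv2.imread(f"pics/k{i}.png")
    for h in (.005,):
        g=cv2.cvtColor(rect(im,c,h,u=(-.045,.035),v=(.0,.08),res=.0005),cv2.COLOR_BGR2GRAY)
        m=(g<75).astype(np.uint8); n,l,st,ce=cv2.connectedComponentsWithStats(m); k=1+np.argmax(st[1:,4])
        print(i,h,"u",.035-ce[k][1]*.0005,"v",.08-ce[k][0]*.0005,st[k]*.5)
        g2=cv2.cvtColor(rect(im,c,0,u=(-.075,.075),v=(-.1,.1),res=.0005),cv2.COLOR_BGR2GRAY)
        b=(g2>95).astype(np.uint8); cn=max(cv2.findContours(b,0,2)[0],key=cv2.contourArea); (cx,cy),wh,an=cv2.minAreaRect(cn); print("panel u",.075-cy*.0005,"v",.1-cx*.0005,np.array(wh)*.5,an)
    g=cv2.cvtColor(rect(im,c,.034,u=(-.04,.02),v=(.0,.07),res=.001),cv2.COLOR_BGR2GRAY)
    for r in g[::1]: print("".join("@%#*+=-:. "[min(9,int(x)//8)] for x in r))
E
```

```text
0 0.005 u -0.006119433198380569 v 0.03020566801619433 [  30.    20.5   43.    41.5 2470. ]
panel u -0.00038523864746094205 v -0.0006735000610351566 [116.07931519 149.93218994] 89.3839340209961
                                                                      
                                                                      
                                                                      
                                                                      
                                                                      
                                                                      
                                                                      
                                      :-==-:                          
                                 .-==++++++++==-                      
                                -+++++++++++++++=-                    
                              :=++++++++++++++++++=                   
                             =+++++++++++++++++++++=-                 
                            =++++++++++++++++++++++++= 
[... 7043 characters left out ...]
                                                       
+*++:                                                                 
*+++-                                                                 
++++-                                                                 
++++-                                                                 
++++-                                                                 
*+++-                                                                 
****-                                                                 
**#*=                                                                 
****-                                                                 
##**-
```

The skirt centre is at panel u = -6 mm, v = +30 mm and agrees across both views. The nose points straight right, so the angle is ≈ 1.57 and the bar lies across the panel. I'll grip it high on the bar with a slight lean towards the tail, so the hand stays clear of the centrifuge at the end, then turn it anticlockwise in small steps while watching the torque.

```bash
cat >> h.py <<'E'
def knob_pose(th,back=0.,h=.030,lean=np.radians(10),u=-.0061,v=.030):
    up,y,n=cf(); nose=np.cos(th)*up-np.sin(th)*y; tail=-nose
    z=-n*np.cos(lean)-tail*np.sin(lean); yy=np.cross(z,tail); yy/=np.linalg.norm(yy); x=np.cross(yy,z)
    G=panel_pt(u,v,h); return G+(.019-back)*z, quat(np.stack([x,yy,z],1))
E
python3 - <<'E'
from h import *
th=1.57
p,Q=knob_pose(th,.10); print(p,arm.ik(p,Q).round(2) if arm.ik(p,Q) is not None else None)
arm.reach(p,Q); print(sensors.observe()["time"],sensors.observe()["q"].round(2))
for t in (1.57,.8,0,-.1): 
    j=arm.ik(*knob_pose(t)); print(t,None if j is None else np.round(j,2))
claw.grip(.4); arm.line_to(knob_pose(th)[0],vel=.1)
s=sensors.observe(); print("in",s["time"],s["wrist_force"].round(1))
claw.grip(0.); s=sensors.observe(); print("grip",s["time"],s["gripper_width"]*92,s["grasp_force"],s["wrist_force"].round(1),s["torque"].round(2))
E
```

```text
[0.49884167 0.27777139 0.14798113] [ 0.77  0.26  2.05 -0.68  0.71  1.25]
34.2333 [ 0.77  0.26  2.05 -0.68  0.71  1.25]
1.57 [ 0.69  0.45  2.05 -0.86  0.55  1.39]
0.8 [ 0.7   0.44  2.14 -1.24  0.46  1.02]
0 None
-0.1 None
in 35.8417 [ 1.   0.1 -0.4]
grip 36.3333 11.591775393848755 29.974323213100433 [-2.   0.1  4.2] [ 0.02  0.3  -0.05]
```

```bash
python3 - <<'E'
from h import *
for L in (10,5,0,-5,-10):
    print(L,[(t,None if (j:=arm.ik(*knob_pose(t,lean=np.radians(L)))) is None else np.round(np.array(j)[3:],2).tolist()) for t in (1.57,1.2,.8,.6,.4,.2,0,-.08)])
E
```

```text
10 [(1.57, [-0.86, 0.55, 1.39]), (1.2, [-1.04, 0.51, 1.21]), (0.8, [-1.24, 0.46, 1.02]), (0.6, None), (0.4, None), (0.2, None), (0, None), (-0.08, None)]
5 [(1.57, [-0.84, 0.43, 1.34]), (1.2, [-0.95, 0.41, 1.08]), (0.8, [-1.07, 0.38, 0.79]), (0.6, [-1.12, 0.36, 0.65]), (0.4, [-1.17, 0.34, 0.49]), (0.2, [-1.21, 0.31, 0.32]), (0, [-1.24, 0.29, 0.14]), (-0.08, [-1.25, 0.28, 0.07])]
0 [(1.57, [-0.79, 0.31, 1.24]), (1.2, [-0.79, 0.31, 0.87]), (0.8, [-0.79, 0.31, 0.47]), (0.6, [-0.79, 0.31, 0.27]), (0.4, [-0.79, 0.31, 0.07]), (0.2, [-0.79, 0.31, -0.13]), (0, [-0.79, 0.31, -0.33]), (-0.08, [-0.79, 0.31, -0.41])]
-5 [(1.57, [-0.64, 0.2, 1.05]), (1.2, [-0.48, 0.24, 0.51]), (0.8, [-0.41, 0.29, 0.05]), (0.6, [-0.41, 0.32, -0.15]), (0.4, [-0.42, 0.34, -0.33]), (0.2, [-0.44, 0.37, -0.5]), (0, [-0.47, 0.39, -0.67]), (-0.08, [-0.48, 0.4, -0.73])]
-10 [(1.57, [-0.1, 0.11, 0.46]), (1.2, [0.02, 0.21, -0.03]), (0.8, [-0.04, 0.32, -0.35]), (0.6, [-0.09, 0.37, -0.49]), (0.4, [-0.15, 0.41, -0.63]), (0.2, [-0.21, 0.45, -0.75]), (0, [-0.27, 0.49, -0.88]), (-0.08, [-0.3, 0.5, -0.92])]
```

```bash
python3 - <<'E'
from h import *
up,y,n=cf()
def ang():  # knob angle from tool x (= tail) in panel plane
    x=mat(sensors.observe()["tcp_rot"])[:,0]; return np.arctan2(x@y,-(x@up))
t0=np.array(sensors.observe()["torque"])@n
ths=list(np.arange(1.45,.25,-.12))+list(np.arange(.25,-.2,-.03)); 
for t in ths:
    L=np.radians(np.clip(5+5*(t-.9)/.6,5,10))
    try: arm.reach(*knob_pose(t,lean=L))
    except arm.PlanningError as e: print("plan",t,e); break
    if t<.3: arm.pause(.05)
    s=sensors.observe(); tq=np.array(s["torque"])@n; f=np.linalg.norm(s["wrist_force"])
    print(round(t,2),round(ang(),3),round(tq,2),round(f,1),round(s["gripper_width"]*92,1))
    if f>35 or (t<.3 and abs(tq)>.9): break
print(s["time"],s["torque"].round(2),s["wrist_force"].round(1))
E
```

```text
1.45 1.449 0.08 6.5 11.7
1.33 1.331 0.01 7.4 11.7
1.21 1.213 -0.01 7.1 11.6
1.09 1.094 0.01 6.7 11.6
0.97 0.976 0.03 6.7 12.0
0.85 0.856 -0.04 6.4 11.7
0.73 0.735 0.02 7.4 12.1
0.61 0.614 -0.05 7.3 11.9
0.49 0.495 -0.0 8.3 11.6
0.37 0.375 -0.03 8.2 12.2
0.25 0.255 -0.0 8.3 11.8
0.22 0.225 -0.04 8.1 11.9
0.19 0.196 0.01 8.9 11.7
0.16 0.166 -0.07 9.6 11.8
0.13 0.136 -0.06 8.8 11.9
0.1 0.106 -0.03 8.3 11.9
0.07 0.076 -0.01 9.4 11.8
0.04 0.046 -0.03 8.9 11.9
0.01 0.016 -0.02 8.8 11.7
-0.02 -0.014 -0.12 9.5 11.8
-0.05 -0.043 -0.61 9.3 11.8
-0.08 -0.072 -0.74 10.6 12.1
-0.11 -0.102 -0.83 8.4 12.7
-0.14 -0.132 -0.91 8.9 12.9
43.0333 [-0.43  0.26 -1.21] [-4.3 -5.2  5.9]
```

The torque rises sharply at about -0.02, so the zero stop is reached. I'll ease off, release, back away and check.

```bash
python3 - <<'E'
from h import *
L=np.radians(5)
arm.reach(*knob_pose(-.06,lean=L)); s=sensors.observe(); print(s["torque"].round(2))
claw.grip(.4); p,_=knob_pose(-.06,back=.09,lean=L); arm.line_to(p,vel=.12)
up,y,n=cf(); M=np.stack([up,-y,-n],1)
arm.reach(panel_pt(-.068,.03,.17),quat(M)); T=tool_T(); im=cams.grab_frame("wrist"); cv2.imwrite("pics/k2.png",im); np.save("pics/k2.npy",T)
s=sensors.observe(); print(s["time"],s["wrist_force"].round(1))
c=cam("wrist",T); g=cv2.cvtColor(rect(im,c,.034,u=(-.04,.03),v=(-.0,.07),res=.001),cv2.COLOR_BGR2GRAY)
for r in g[::1]: print("".join("@%#*+=-:. "[min(9,int(x)//8)] for x in r))
# compare preset area
a,b=[rect(cv2.imread(f"pics/k{i}.png"),cam("wrist",np.load(f"pics/k{i}.npy")),.016,u=(-.045,.01),v=(-.07,-.02),res=.0005) for i in (0,2)]
print(cv2.absdiff(a,b).mean())
E
```

```text
[-0.63  0.17 -0.86]
47.2917 [-0.1 -0.5  0.1]
                                                                      
                                                                      
                                                                      
                                                                      
                                                                      
                                                                      
                                                                      
                                                                      
                                                                      
                                                                      
                                                                      
                                                                      
                                                                      
                                                                      
                                                             
[... 3233 characters left out ...]
                                          
.                                                                     
.                                                                     
.                                                                     
                                                                      
                                                                      
                                                                      
                                                                      
                                                                      
.                                                                     
2.4703030303030302
```

```bash
python3 -c "
from h import *
print(job.hand_in(), sensors.observe()['time'])"
```

```text
the job is handed in; nothing more can be done
the job is handed in; nothing more can be done
```

The job is handed in at about 47 s: the speed lever is in line with the idle pointer (within about 0.01–0.02 rad, both near -0.11), then the reset knob was turned back until it hit its zero stop; both are released, the hand is clear, the preset knob looks unmoved, and the loose items were steered clear of but not re-checked.

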